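# Brake lever stop check

## Task

Check the long hand-brake lever: with the fingers shut, press it in towards its bar with the backs of the fingers until it is firmly against its stop, without forcing it, and hold it there for a second; then ease it all the way back out, keeping the fingers on it so that it does not snap. Then press it in to the stop once more and finish with the robot still holding it firmly there, so that the gap to the bar can be measured. Do not pinch the lever or touch the bar, and leave the short lever and everything else on the bench alone.

Things in the scene. Friction and masses are not known exactly. Their poses are not given: they have to be found in the camera images.
- long_stand: bench stand with the LONG hand-brake lever, fixed to the bench: steel base plate 150 x 200 x 12 mm, a pillar near its +y end carrying a level bar and the lever. Origin: underside, z up; the bar runs along y, the lever lies on the -x side of the bar. The two stands may have changed places and are turned. Highest point 130 mm above the bench. The first 20 mm of the lever sits in the bracket
- long_bar: the fixed bar of the long stand: round, 28 mm across over its black rubber grip, axis level, 105 mm above the bench. Origin on its axis at the +y end; it runs 225 mm along its own -y. Not to be touched
- long_lever (a joint): long lever: 0 = fully out (at rest), grows as it is pressed towards the bar, 0.30 rad = against its built-in stop, still about 30 mm short of the bar. Upright hinge beside the pillar, 110 mm along +y from the press point. The return spring needs about 1.3 N at the press point to start and about 5 N at the stop, so a steady 10 to 20 N means firmly home; left free it snaps back
- long_lever_face: outer face of the long lever, to be pressed. A flat aluminium blade on edge, 150 mm long, 12 mm thick, 22 mm tall, 94 to 116 mm above the bench. Origin: press point on the face, mid height, 110 mm from the hinge, 40 mm from the tip. Own x points into the blade, the way to press; -y along it to the tip; z up. Turns with the lever: x is -0.38 rad from the stand's x at rest, -0.08 at the stop
- long_lever_back: inner face of the long lever, the side towards the bar; origin opposite the press point. Not to be touched: a finger there means that the lever is being pinched
- short_stand: a second bench stand, the same but with a SHORT lever, 85 mm long. Origin and axes as for the long one. To be left alone
- short_lever (a joint): angle of the short lever, 0 = at rest; to be left at rest
- tape_roll: roll of blue masking tape lying flat, 90 mm across, 25 mm high, near the tip end of the long lever; loose, to be left where it is. Origin: centre of the underside
- rivet_jar: small clear jar with white cap, 44 mm across, 55 mm high, near the tip end of the short lever; loose, to be left where it is. Origin: centre of the underside
- mallet: wooden mallet lying on its side, 260 mm long, near the robot on its right; loose, to be left where it is. Origin: middle of the tool
- wrench: steel spanner, 170 mm long, lying near the robot on its left; loose, to be left where it is. Origin: middle of the tool
- spray_can: steel spray can with a plain green band, 66 mm across, 190 mm high, standing at the left of the bench; loose, to be left where it is. Origin: centre of the underside
- mug: white mug, 80 mm across, 90 mm high, at the far right; loose, to be left where it is. Origin: centre of the underside
- parts_bin: open blue plastic bin, 110 x 160 x 60 mm, at the far side; loose, to be left where it is. Origin: centre of the underside
- carton: closed white carton, 90 x 140 x 60 mm, at the far left; loose, to be left where it is. Origin: centre of the underside

How it is judged:
By the outcome, as a careful person would: the job done as asked, in the order asked, and still so for the second after the job is handed in, while the arm keeps its last pose, push and grip.
It also fails if it takes over 48 s, if anything falls off the work surface, if the arm or the gripper's body presses on something with over 40 N, if the wrist force passes 120 N, or if a joint passes its speed limit or range.

## Robot

A 6-joint arm with a two-finger parallel gripper is mounted at the origin on the work surface. World frame = base frame: x ahead of the robot, y to its left, z up, the work surface at z = 0. Lengths are in m, angles in rad, forces in N, time in s.
With the tool pointing down it reaches from about 0.225 to 0.875 m from the base axis. Payload 3.4 kg.
Tool frame: the origin (TCP) lies midway between the tips of the shut fingers; the grasp point (between the pads) lies 19 mm behind it; z points along the fingers, y is the direction in which the jaws open and shut (so a half turn about z gives the same grasp; the last joint's range is limited). The gripper opens to 85 mm and grips with 20 to 120 N. Pads are 22 mm wide; open, the fingers measure 114 mm over their backs; the gripper's body (76 mm by 85 mm) begins 54 mm behind the grasp point. The pads swing forward as they close: fully open they stand 13 mm farther back than shut.
Start: joints at [-1.221, 0.276, 1.505, -0, 1.361, -0.121], TCP at [0.261, -0.512, 0.231] pointing down, gripper open.
Joint ranges: [-2.89, 2.89], [-0.75, 2.08], [0.22, 2.7], [-1.18, 4.32], [0.11, 2.71], [-2.7, 2.7]. Speed limits (rad/s): [2.57, 2.57, 3.14, 3.14, 3.14, 3.14].

## Interface

Orientations are given as a rotation vector (axis times angle).
In Python, from workcell import sensors, viewer, r gives the robot as it stands.
- The arm moves only by the tool play_rows, never from a script. Its arguments are lists of equal length, an entry for each row: "dp": the shift along the tool's x, y, z in mm, a list of three; "turn": the turn, a rotation vector about the tool's x, y, z in rad, a list of three; "grip": the finger opening in mm, from 0 to 85.4. In form: {"dp": [[x, y, z], ...], "turn": [[wx, wy, wz], ...], "grip": [grip, ...]}. A call has 1 to 20 rows; each row shifts and turns the commanded pose from where the row before left it, along the tool's axes as they then stand; what a row does not reach is not made up. A row lasts 1/8 s, in which the tool goes at most 62.5 mm and 10.7 degrees, less where a joint would pass 70% of its speed; a pose out of reach is approached as far as the arm can. A call with a gripper value outside its range is refused whole. The fingers move at their own pace and stop on an object; the grip force is fixed at half the most. Time passes only in rows, so rows that do not move let the fingers close. It gives the time, the measured TCP pose, the force and the opening at its end, in the units of the state.
- sensors.observe(): the state, without advancing time (a new reading comes with each control period).
- viewer.grab_frame(name): name is "scene" or "top" or "wrist"; returns a dict with "pixels" (480x640x3 uint8, red, green, blue), "K" (3x3 intrinsics, pixels), "k1" (the pictures are not rectified: a ray, as slopes to the right and down, at radius r is drawn at 1 + k1 r^2 times it, then the intrinsics apply), "pose" (4x4, takes a point from camera to world coordinates). Camera axes: x right, y down, z forward; pixel columns grow to the right and rows downward; lengths in m; the calibration is good to about 2 mm. A picture is of the moment at which its call begins. There is no depth.
- r.close_job(): hands the job in, once; it reports no verdict.
The state is a dict: "t": time; "q": joint angles; "joint_vel": joint speeds; "joint_torque": joint torques, N m; "ee_pos": TCP position; "tcp_rot": TCP orientation; "contact_force": force on the tool from outside, world axes, zero at the start; "torque": the same for the moment, N m; "width": opening from 0.0 (shut) to 1.0 (fully open).
Only numpy, scipy, OpenCV 4.12 (cv2) and the standard library are available. Lean on these libraries where they do the work, as an engineer would, in place of code of your own. Each camera call takes 0.05 s, during which the arm holds its last target.

## Working session

There is one attempt and no reset: what is moved stays moved. The work goes in short steps, Python scripts to look and compute and a tool call to move; the robot and the scene stay as the last step left them, time stands still between calls to the robot, and variables do not carry over. Pictures are saved under pics/ and viewed, and the job is handed in when it is done.

Besides the shell and the picture viewer there is one more tool, called by a JSON object that holds its "name" and its "arguments", one argument or row to a line. play_rows: Moves the arm, as the interface text tells. Its arguments: {"type":"object","properties":{"dp":{"type":"array"},"turn":{"type":"array"},"grip":{"type":"array"}},"required":["dp","turn","grip"]}

```bash
mkdir -p pics; ls
cat > h.py <<'E'
import numpy as np, cv2
from workcell import sensors, viewer, r
def grab(n,f):
    d=viewer.grab_frame(n); cv2.imwrite(f'pics/{f}.png',cv2.cvtColor(d['pixels'],cv2.COLOR_RGB2BGR))
    np.savez(f'pics/{f}.npz',pixels=d['pixels'],K=d['K'],k1=d['k1'],pose=d['pose']); return d
def load(f): return np.load(f'pics/{f}.npz')
def ray(d,u,v):
    K=np.array(d['K']);k=float(d['k1'])
    P=cv2.undistortPoints(np.array([[[u,v]]],float),K,np.array([k,0,0,0,0.]))[0,0]
    T=np.array(d['pose']); w=T[:3,:3]@np.array([P[0],P[1],1.]); return T[:3,3],w/np.linalg.norm(w)
def onz(d,u,v,z):
    o,w=ray(d,u,v); return o+w*(z-o[2])/w[2]
def tri(d1,p1,d2,p2):
    o1,w1=ray(d1,*p1);o2,w2=ray(d2,*p2)
    A=np.stack([w1,-w2],1);s=np.linalg.lstsq(A,o2-o1,rcond=None)[0]
    a=o1+s[0]*w1;b=o2+s[1]*w2;return (a+b)/2,np.linalg.norm(a-b)
def proj(d,p):
    T=np.linalg.inv(np.array(d['pose']))
    return cv2.projectPoints(np.array([p],float),cv2.Rodrigues(T[:3,:3])[0],T[:3,3],np.array(d['K']),np.array([float(d['k1']),0,0,0,0]))[0].ravel()
E
python3 - <<'E'
from h import *
s=sensors.observe();print(s)
for n in ['scene','top','wrist']:
    d=grab(n,n+'0');print(n,d['K'],d['k1'],d['pose'])
E
```

```text
pics
{'t': 0.0, 'q': array([-1.22099151e+00,  2.76578366e-01,  1.50613549e+00,  2.67013673e-06,
        1.36066788e+00, -1.21000552e-01]), 'joint_vel': array([-0.00089162, -0.00136644, -0.00032124,  0.00064668,  0.00051565,
        0.00088898]), 'joint_torque': array([ 6.71260350e-04, -4.16775584e+01, -2.45807898e+01,  1.42729691e-04,
        1.11014693e-02,  2.91948172e-07]), 'ee_pos': array([ 0.26063874, -0.51195218,  0.23044824]), 'tcp_rot': array([-3.05322063e+00, -7.32312577e-01,  3.16548347e-04]), 'contact_force': array([0.07604759, 0.46258537, 0.67731482]), 'torque': array([ 0.06636227, -0.02889953,  0.06160019]), 'width': 1.002709138733638}
scene [[475.91481398   0.         318.83981376]
 [  0.         475.91481398 237.46120256]
 [  0.           0.           1.        ]] -0.07068734037867502 [[-0.71344706  0.51084994 -0.47960986  1.06400421]
 [ 0.70062581  0.50951931 -0.49951332  0.57729829]
 [-0.01080587 -0.69240336 -0.72142971  0.86733841]
 [ 0.          0.          0.          1.        ]]
top [[620.5879431    0.         323.64737985]
 [  0.         620.5879431  241.17085169]
 [  0.           0.           1.        ]] 0.06967852279268089 [[-2.45355111e-02 -9.85798023e-01  1.66133277e-01  2.73104502e-01]
 [-9.99687335e-01  2.49954535e-02  6.77943418e-04  3.44170392e-02]
 [-4.82089189e-03 -1.66064699e-01 -9.86103075e-01  1.71961814e+00]
 [ 0.00000000e+00  0.00000000e+00  0.00000000e+00  1.00000000e+00]]
wrist [[367.23728206   0.         311.14839268]
 [  0.         367.23728206 244.43443915]
 [  0.           0.           1.        ]] -0.026935861765422967 [[ 0.45412509 -0.85256383 -0.25866062  0.32635268]
 [-0.89093652 -0.43508141 -0.13013947 -0.47965986]
 [-0.00158622  0.28954979 -0.95716164  0.37387895]
 [ 0.          0.          0.          1.        ]]
```

View pics/top0.png

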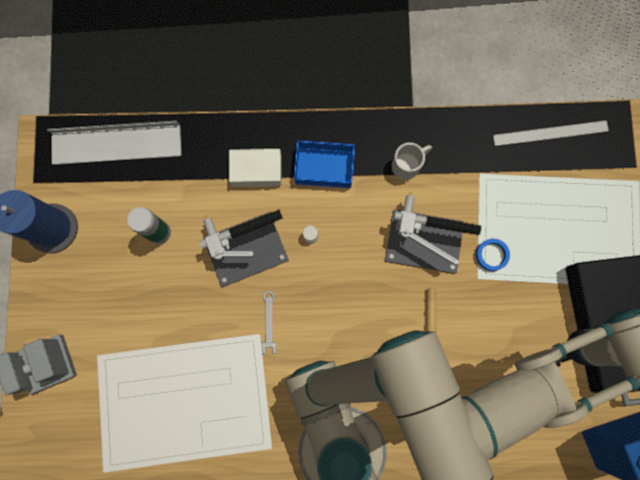

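View pics/scene0.png

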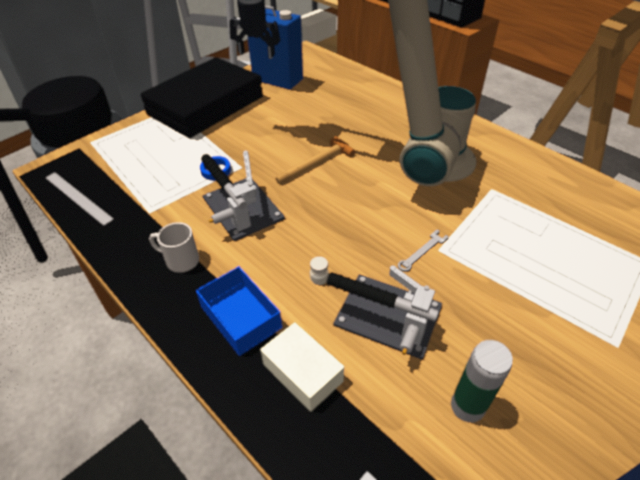

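View pics/wrist0.png

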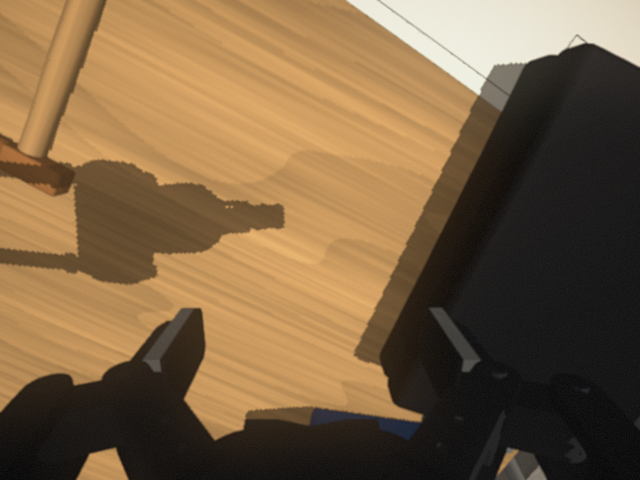

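Run:
```python
from h import *
for f,(x,y,w,h) in dict(top0=(375,180,150,112),scene0=(185,135,150,112)).items():
    im=cv2.imread(f'pics/{f}.png')[y:y+h,x:x+w]
    cv2.imwrite(f'pics/{f}c.png',cv2.resize(im,None,fx=5,fy=5,interpolation=cv2.INTER_CUBIC))
```

```text
(no output)
```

View pics/top0c.png

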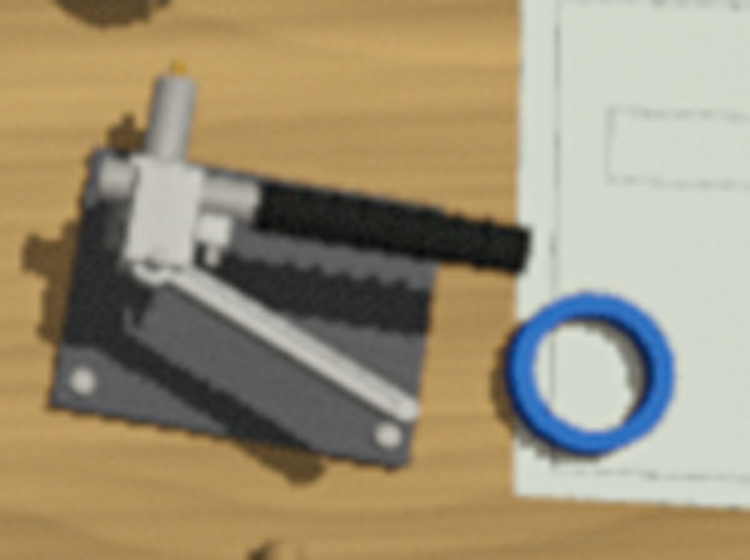

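View pics/scene0c.png

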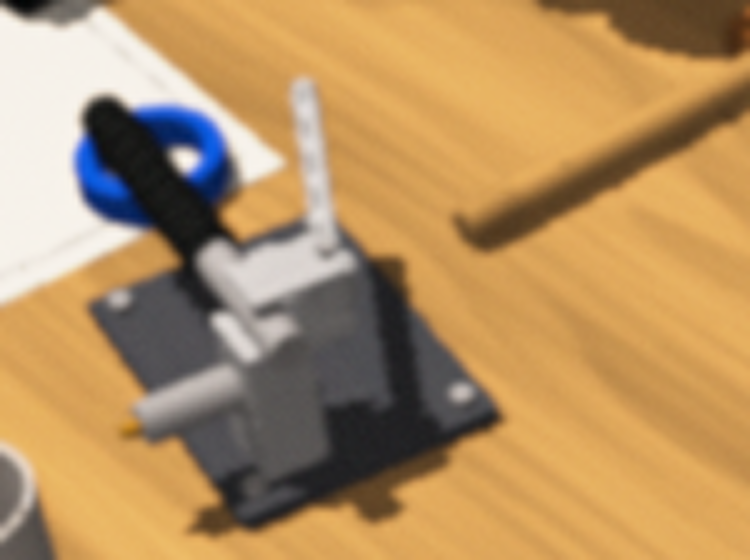

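Run:
```python
from h import *
t=load('top0');s=load('scene0')
T=lambda a,b:(375+(a-2)/5,180+(b-2)/5)
S=lambda a,b:(185+(a-2)/5,135+(b-2)/5)
print('tip',tri(t,T(413,405),s,S(301,80)))
print('bar tip',tri(t,T(528,250),s,S(100,108)))
print('pillar knob',tri(t,T(178,68),s,S(125,428)))
for n,p in dict(c1=(97,152),c2=(50,405),c3=(408,465),c4=(437,212)).items(): print(n,onz(t,*T(*p),.012))
print('scene c near', onz(s,*S(498,412),.012),onz(s,*S(90,303),.012),onz(s,*S(245,522),.012))
print('lev root outer/inner',onz(t,*T(170,285),.116),onz(t,*T(200,268),.116))
print('tip z.116',onz(t,*T(413,408),.116), 'outer edge', onz(t,*T(395,417),.116),onz(t,*T(190,297),.116))
print('bar pts',onz(t,*T(265,202),.112),onz(t,*T(525,250),.112))
im=t['pixels'].astype(int)
# tape
b=(im[...,2]>im[...,0]+70)&(im[...,2]>120)
m=np.zeros(b.shape,bool);m[225:285,470:520]=1;ys,xs=np.nonzero(b&m);print('tape',onz(t,(xs.min()+xs.max())/2,(ys.min()+ys.max())/2,.02))
print('mallet end',onz(t,431,290,.02))
```

```text
tip (array([ 0.48235863, -0.30841946,  0.12018889]), np.float64(0.0012309607878633149))
bar tip (array([ 0.56514328, -0.37623138,  0.11046857]), np.float64(0.001471242511577152))
pillar knob (array([ 0.6788372 , -0.20442071,  0.06825164]), np.float64(0.0021942373581780865))
c1 [ 0.64456837 -0.16418932  0.012     ]
c2 [ 0.50190407 -0.1320011   0.012     ]
c3 [ 0.46376401 -0.32730186  0.012     ]
c4 [ 0.60526713 -0.35191386  0.012     ]
scene c near [ 0.50732755 -0.13144256  0.012     ] [ 0.60821945 -0.35607134  0.012     ] [ 0.64935702 -0.16178273  0.012     ]
lev root outer/inner [ 0.54976851 -0.18715978  0.116     ] [ 0.55840613 -0.20324929  0.116     ]
tip z.116 [ 0.48179451 -0.30966301  0.116     ] outer edge [ 0.47731564 -0.30010622  0.116     ] [ 0.5431321  -0.19728698  0.116     ]
bar pts [ 0.59355062 -0.2396563   0.112     ] [ 0.56432741 -0.37377932  0.112     ]
tape [ 0.51049083 -0.42899316  0.02      ]
mallet end [ 0.4167755  -0.25428851  0.02      ]
```

{"name": "play_rows", "arguments": {
  "dp": [
    [15, -8, 0],
    [28, -14.5, 0],
    [28, -14.5, 0],
    [28, -14.5, 0],
    [28, -14.5, 0],
    [28, -14.5, 0],
    [28, -14.5, 0],
    [28, -14.5, 0],
    [28, -14.5, 0],
    [28, -14.5, 0],
    [28, -14.5, 0],
    [0, 0, 0],
    [0, 0, 0],
    [0, 0, 0],
    [0, 0, 0],
    [0, 0, 0],
    [0, 0, 0],
    [0, 0, 0]
  ],
  "turn": [
    [0, 0, 0],
    [0, 0, 0],
    [0, 0, 0],
    [0, 0, 0],
    [0, 0, 0],
    [0, 0, 0],
    [0, 0, 0],
    [0, 0, 0],
    [0, 0, 0],
    [0, 0, 0],
    [0, 0, 0],
    [0, 0, -0.1],
    [0, 0, -0.1],
    [0, 0, -0.1],
    [0, 0, -0.1],
    [0, 0, -0.1],
    [0, 0, -0.015],
    [0, 0, 0]
  ],
  "grip": [0, 0, 0, 0, 0, 0, 0, 0, 0, 0, 0, 0, 0, 0, 0, 0, 0, 0]
}}

```text
t: 2.4
ee_pos: [0.4542, -0.2417, 0.2313]
tcp_rot: [-2.768, -1.485, -0.0]
contact_force: [0.2, -0.1, 0.1]
width: -0.002
```

Run:
```python
from h import *
d=grab('wrist','w1');s=sensors.observe();print(s['t'],s['ee_pos'],s['tcp_rot'],s['contact_force'],s['width'],s['q'])
print(proj(d,s['ee_pos']))
```

```text
2.45 [ 0.45428517 -0.24183348  0.23132878] [-2.76808621e+00 -1.48548942e+00 -9.17602475e-05] [ 0.23801581 -0.3717373  -0.24106965] 0.0021309283737377506 [-6.24513717e-01  1.84889322e-01  1.62888241e+00  9.89681171e-05
  1.32788463e+00 -3.88108274e-02]
[310.42161932 310.26485708]
```

View pics/w1.png

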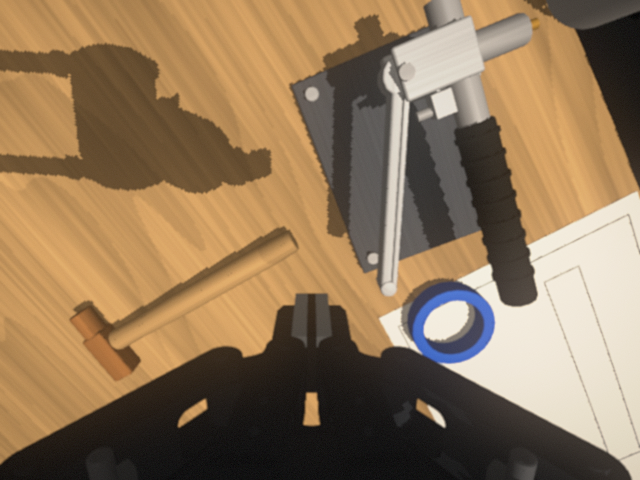

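Run:
```python
from h import *
im=cv2.imread('pics/w1.png')[70:310,300:620]
cv2.imwrite('pics/w1c.png',cv2.resize(im,None,fx=2.5,fy=2.5,interpolation=cv2.INTER_CUBIC))
```

```text
(no output)
```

View pics/w1c.png

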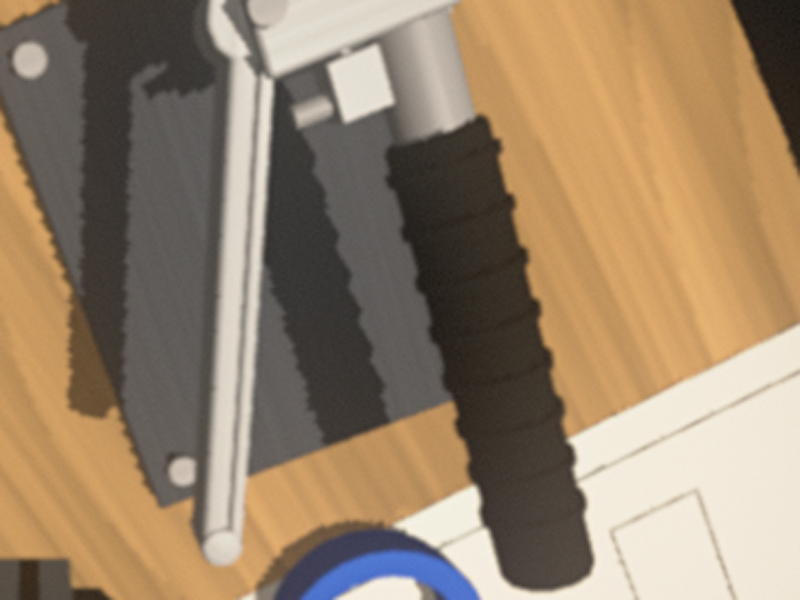

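Run:
```python
from h import *
w=load('w1');t=load('top0');s=load('scene0')
W=lambda a,b:(300+(a-1)/2.5,70+(b-1)/2.5)
T=lambda a,b:(375+(a-2)/5,180+(b-2)/5)
S=lambda a,b:(185+(a-2)/5,135+(b-2)/5)
print('tip w/top',tri(w,W(222,550),t,T(411,407)),'w/scene',tri(w,W(222,550),s,S(301,83)))
print('bar tip',tri(w,W(545,575),t,T(525,250)), onz(w,*W(545,575),.105))
a=onz(w,*W(212,400),.116);b=onz(w,*W(228,150),.116);print(a,b,np.arctan2(*(b-a)[:2]))
a=onz(w,*W(203,400),.094);print(a)
tp=onz(w,*W(222,564),.116);print('tip end',tp)
c0=onz(w,*W(163,505),.012);c1=onz(w,*W(2,105),.012);print('plate',c0,c1,np.arctan2(*(c1-c0)[:2]), onz(w,*W(450,403),.012))
# press point at 40 mm along from tip end projected on outer edge
a=onz(w,*W(212,400),.116)[:2];b=onz(w,*W(228,150),.116)[:2]
u=(b-a)/np.linalg.norm(b-a);p=a+u*(u@(tp[:2]-a)+.040);print('press',p,'u',u)
```

```text
tip w/top (array([ 0.48153373, -0.30767464,  0.11949049]), np.float64(0.0008363015489737973)) w/scene (array([ 0.48129845, -0.3087958 ,  0.11726709]), np.float64(0.0006891631558678178))
bar tip (array([ 0.56243883, -0.37314872,  0.11507476]), np.float64(0.002651843542413282)) [ 0.56366231 -0.38066412  0.105     ]
[ 0.50233466 -0.26639264  0.116     ] [ 0.54117321 -0.20855288  0.116     ] 0.5913312417808189
[ 0.50059121 -0.27207351  0.094     ]
tip end [ 0.47866859 -0.31319532  0.116     ]
plate [ 0.46495409 -0.32886467  0.012     ] [ 0.49743512 -0.15910056  0.012     ] 0.18904560435156842 [ 0.58644344 -0.35586727  0.012     ]
press [ 0.49561796 -0.27639538] u [0.55746671 0.83019929]
```

{"name": "play_rows", "arguments": {
  "dp": [
    [-4, 0, 13],
    [0, 0, 26],
    [0, 0, 26],
    [0, 0, 26],
    [0, 0, 26],
    [0, 0, 26],
    [0, 10, 0],
    [0, 10, 0],
    [0, 0, 0]
  ],
  "turn": [
    [0, 0, 0],
    [0, 0, 0],
    [0, 0, 0],
    [0, 0, 0],
    [0, 0, 0],
    [0, 0, 0],
    [0, 0, 0],
    [0, 0, 0],
    [0, 0, 0]
  ],
  "grip": [0, 0, 0, 0, 0, 0, 0, 0, 0]
}}

```text
t: 3.58
ee_pos: [0.4707, -0.2582, 0.0895]
tcp_rot: [2.765, 1.485, 0.002]
contact_force: [0.2, 0.1, 0.8]
width: 0.003
```

Run:
```python
from h import *
d=grab('wrist','w2');grab('scene','s2');s=sensors.observe();print(s['t'],s['ee_pos'],s['tcp_rot'],s['contact_force'],s['width'])
im=cv2.imread('pics/s2.png')[110:260,180:380]
cv2.imwrite('pics/s2c.png',cv2.resize(im,None,fx=4,fy=4,interpolation=cv2.INTER_CUBIC))
```

```text
3.675 [ 0.46935333 -0.25709943  0.08909142] [2.76649059e+00 1.48586921e+00 9.18578118e-04] [ 0.72685865 -0.70316404  0.21044373] 0.0001855233632195797
```

View pics/w2.png

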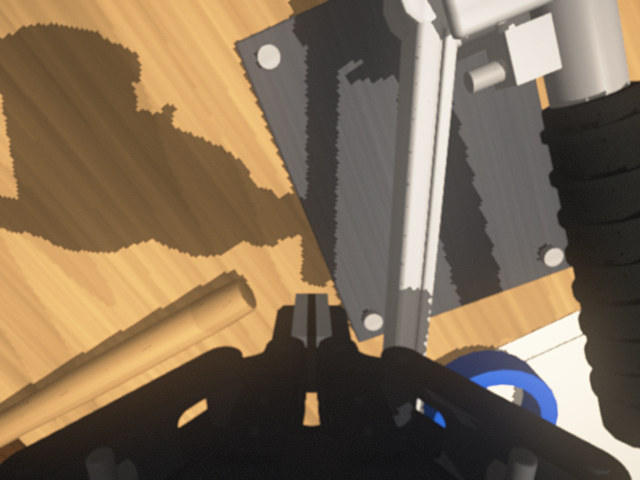

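View pics/s2c.png

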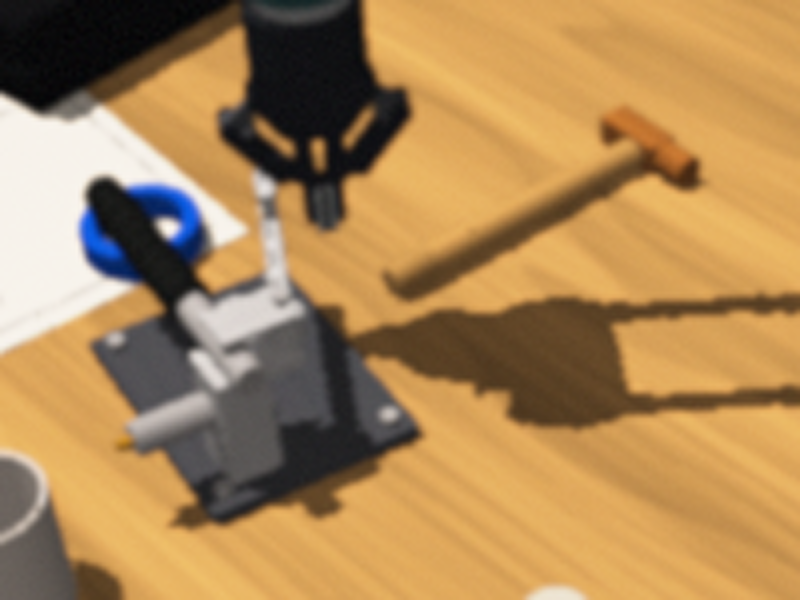

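{"name": "play_rows", "arguments": {
  "dp": [
    [0, 4, -2],
    [0, 4, -2],
    [0, 4, 0],
    [0, 1, 0],
    [0, 0, 0],
    [0, 0, 0]
  ],
  "turn": [
    [0, 0, 0],
    [0, 0, 0],
    [0, 0, 0],
    [0, 0, 0],
    [0, 0, 0],
    [0, 0, 0]
  ],
  "grip": [0, 0, 0, 0, 0, 0]
}}

```text
t: 4.42
ee_pos: [0.4794, -0.2637, 0.0922]
tcp_rot: [-2.767, -1.486, 0.0]
contact_force: [-0.9, -0.8, 0.1]
width: -0.003
```

```bash
cat > st.py <<'E'
from h import *
s=sensors.observe();R=cv2.Rodrigues(np.array(s['tcp_rot']))[0]
print('t',s['t'],'pos',s['ee_pos'].round(4),'yawy',np.arctan2(R[1,1],R[0,1]).round(4),'F',s['contact_force'].round(2),'Ftool',(R.T@s['contact_force']).round(2),'M',s['torque'].round(2))
H=np.array([.5620,-.1842]);d=s['ee_pos'][:2]-H;y=-R[:2,0];print('rel tool x,y (mm)',(R[:2,:2].T@d*1000).round(1),'tilt',R[:,2].round(4))
E
python3 st.py
python3 - <<'E'
from h import *
grab('wrist','w3')
E
```

```text
t 4.425 pos [ 0.4794 -0.2637  0.0922] yawy -0.585 F [-0.87 -0.76  0.14] Ftool [-1.12 -0.31 -0.14] M [-0.    0.01 -0.  ]
rel tool x,y (mm) [-111.9  -24.9] tilt [-3.e-04  2.e-04 -1.e+00]
```

View pics/w3.png

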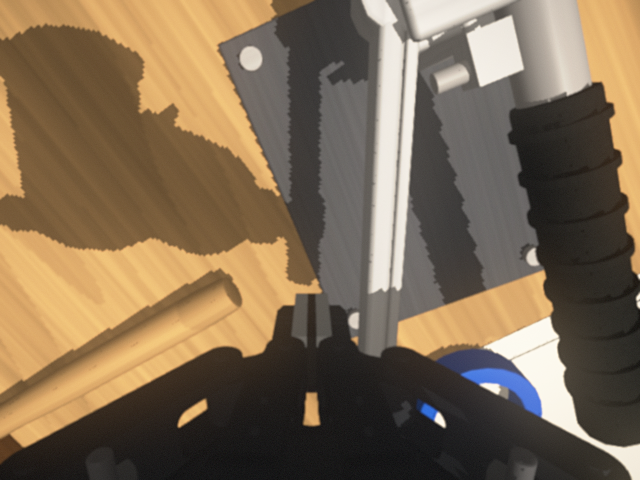

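{"name": "play_rows", "arguments": {
  "dp": [
    [0, 1, 0],
    [0, 1, 0],
    [0, 1, 0],
    [0, 1, 0],
    [0, 0, 0]
  ],
  "turn": [
    [0, 0, 0],
    [0, 0, 0],
    [0, 0, 0],
    [0, 0, 0],
    [0, 0, 0]
  ],
  "grip": [0, 0, 0, 0, 0]
}}

```text
t: 5.1
ee_pos: [0.4831, -0.2662, 0.0923]
tcp_rot: [2.767, 1.487, 0.0]
contact_force: [-0.1, -0.4, 0.1]
width: 0.003
```

```bash
python3 st.py
python3 - <<'E'
from h import *
grab('wrist','w4')
im=cv2.imread('pics/w4.png')[0:360,250:650]
cv2.imwrite('pics/w4c.png',cv2.resize(im[180:360,:240],None,fx=3.3,fy=3.3,interpolation=cv2.INTER_CUBIC))
E
python3 st.py
```

```text
t 5.1 pos [ 0.4831 -0.2662  0.0923] yawy -0.585 F [-0.08 -0.38  0.15] Ftool [-0.36  0.15 -0.15] M [-0.01  0.06  0.03]
rel tool x,y (mm) [-111.9  -20.6] tilt [ 1.e-04 -2.e-04 -1.e+00]
t 5.15 pos [ 0.483  -0.2661  0.0923] yawy -0.585 F [ 0.22 -0.05 -0.1 ] Ftool [0.08 0.21 0.1 ] M [-0.04 -0.06 -0.  ]
rel tool x,y (mm) [-111.9  -20.7] tilt [-0.e+00 -1.e-04 -1.e+00]
```

View pics/w4c.png

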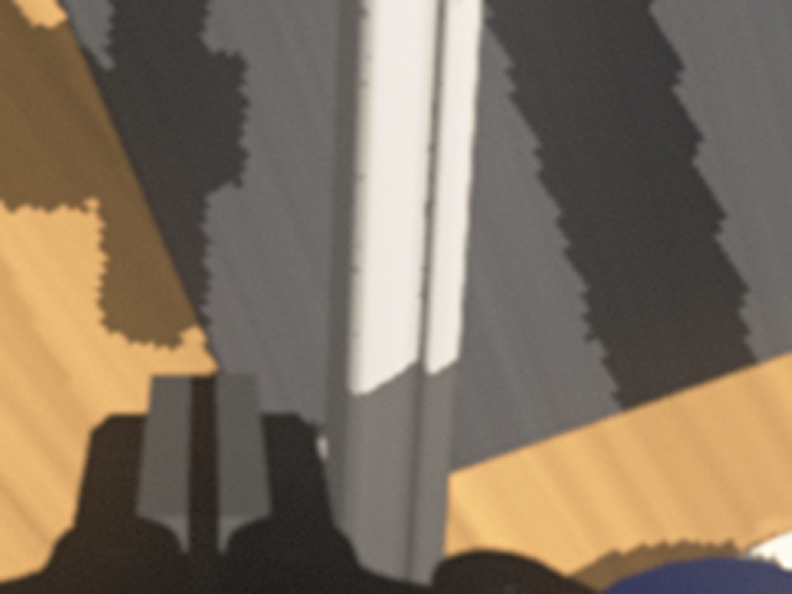

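{"name": "play_rows", "arguments": {
  "dp": [
    [0, 0.5, 0],
    [0, 0.5, 0],
    [-0.2, 1.1, 0],
    [-0.4, 2.2, 0],
    [-0.4, 2.2, 0],
    [-0.4, 2.2, 0],
    [-0.4, 2.2, 0],
    [-0.4, 2.2, 0],
    [-0.4, 2.2, 0],
    [0, 0, 0]
  ],
  "turn": [
    [0, 0, 0],
    [0, 0, 0],
    [0, 0, -0.01],
    [0, 0, -0.02],
    [0, 0, -0.02],
    [0, 0, -0.02],
    [0, 0, -0.02],
    [0, 0, -0.02],
    [0, 0, -0.02],
    [0, 0, 0]
  ],
  "grip": [0, 0, 0, 0, 0, 0, 0, 0, 0, 0]
}}

```text
t: 6.4
ee_pos: [0.4948, -0.276, 0.0922]
tcp_rot: [-2.665, -1.663, 0.0]
contact_force: [-2.1, 2.2, 1.6]
width: 0.001
```

```bash
python3 st.py
python3 - <<'E'
from h import *
grab('wrist','w5')
E
python3 st.py
```

```text
t 6.4 pos [ 0.4948 -0.276   0.0922] yawy -0.4548 F [-2.11  2.22  1.61] Ftool [ 1.07 -2.87 -1.61] M [0.31 0.25 0.04]
rel tool x,y (mm) [-112.  -20.] tilt [-2.e-04  2.e-04 -1.e+00]
t 6.45 pos [ 0.4947 -0.276   0.0922] yawy -0.455 F [-2.14  1.61  1.2 ] Ftool [ 0.51 -2.63 -1.2 ] M [ 0.34  0.26 -0.  ]
rel tool x,y (mm) [-112.   -20.1] tilt [-3.e-04  3.e-04 -1.e+00]
```

View pics/w5.png

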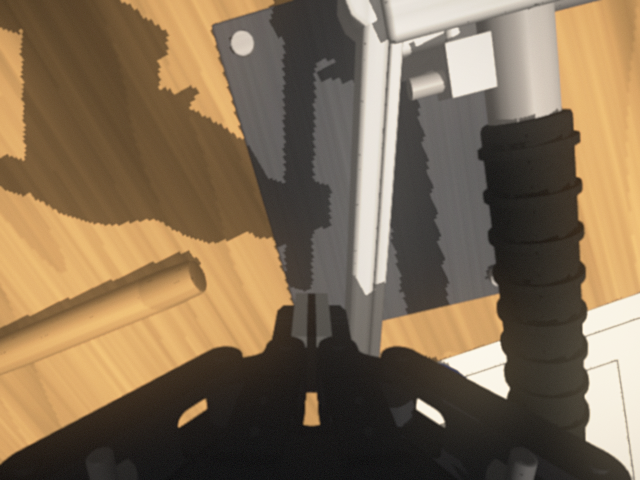

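{"name": "play_rows", "arguments": {
  "dp": [
    [-0.4, 2.2, 0],
    [-0.4, 2.2, 0],
    [-0.4, 2.2, 0],
    [-0.4, 2.2, 0],
    [-0.4, 2.2, 0],
    [-0.4, 2.2, 0],
    [-0.2, 1.1, 0],
    [0, 0, 0]
  ],
  "turn": [
    [0, 0, -0.02],
    [0, 0, -0.02],
    [0, 0, -0.02],
    [0, 0, -0.02],
    [0, 0, -0.02],
    [0, 0, -0.02],
    [0, 0, -0.01],
    [0, 0, 0]
  ],
  "grip": [0, 0, 0, 0, 0, 0, 0, 0]
}}

```text
t: 7.45
ee_pos: [0.5069, -0.284, 0.0922]
tcp_rot: [-2.551, -1.833, 0.0]
contact_force: [-3.5, 3.3, 1.4]
width: -0.003
```

```bash
python3 st.py
```

```text
t 7.45 pos [ 0.5069 -0.284   0.0922] yawy -0.3249 F [-3.46  3.34  1.44] Ftool [ 2.06 -4.35 -1.44] M [ 0.47  0.47 -0.04]
rel tool x,y (mm) [-112.1  -20.4] tilt [-4.e-04  2.e-04 -1.e+00]
```

{"name": "play_rows", "arguments": {
  "dp": [
    [-0.2, 1.1, 0],
    [-0.2, 1.1, 0],
    [-0.1, 1.1, 0],
    [0, 0, 0]
  ],
  "turn": [
    [0, 0, -0.01],
    [0, 0, -0.01],
    [0, 0, -0.01],
    [0, 0, 0]
  ],
  "grip": [0, 0, 0, 0]
}}

```text
t: 7.95
ee_pos: [0.5099, -0.2856, 0.0923]
tcp_rot: [-2.524, -1.871, 0.0]
contact_force: [-2.7, 3.1, 1.2]
width: 0.0
```

```bash
python3 st.py
```

```text
t 7.95 pos [ 0.5099 -0.2856  0.0923] yawy -0.2948 F [-2.69  3.06  1.2 ] Ftool [ 2.15 -3.47 -1.2 ] M [ 0.36  0.52 -0.01]
rel tool x,y (mm) [-112.2  -20.4] tilt [-2.e-04 -1.e-04 -1.e+00]
```

{"name": "play_rows", "arguments": {
  "dp": [
    [-0.1, 0.8, 0],
    [-0.1, 0.7, 0],
    [-0.1, 0.7, 0],
    [0, 0, 0]
  ],
  "turn": [
    [0, 0, -0.005],
    [0, 0, -0.005],
    [0, 0, 0],
    [0, 0, 0]
  ],
  "grip": [0, 0, 0, 0]
}}

```text
t: 8.45
ee_pos: [0.5119, -0.2865, 0.0923]
tcp_rot: [-2.514, -1.883, 0.0]
contact_force: [-4.1, 2.4, 1.1]
width: 0.0
```

```bash
python3 st.py
```

```text
t 8.45 pos [ 0.5119 -0.2865  0.0923] yawy -0.285 F [-4.11  2.37  1.06] Ftool [ 1.12 -4.61 -1.06] M [0.32 0.59 0.04]
rel tool x,y (mm) [-112.2  -19.3] tilt [-2.e-04 -0.e+00 -1.e+00]
```

{"name": "play_rows", "arguments": {
  "dp": [
    [0, 0.7, 0],
    [0, 0.7, 0],
    [0, 0, 0]
  ],
  "turn": [
    [0, 0, 0],
    [0, 0, 0],
    [0, 0, 0]
  ],
  "grip": [0, 0, 0]
}}

```text
t: 8.82
ee_pos: [0.5133, -0.287, 0.0923]
tcp_rot: [2.514, 1.883, -0.0]
contact_force: [-3.8, 1.9, 1.1]
width: -0.001
```

```bash
python3 st.py
```

```text
t 8.825 pos [ 0.5133 -0.287   0.0923] yawy -0.2849 F [-3.8   1.94  1.11] Ftool [ 0.79 -4.19 -1.11] M [0.26 0.67 0.01]
rel tool x,y (mm) [-112.3  -17.9] tilt [-2.e-04 -2.e-04 -1.e+00]
```

{"name": "play_rows", "arguments": {
  "dp": [
    [0, 0.7, 0],
    [0, 0.7, 0],
    [0, 0, 0]
  ],
  "turn": [
    [0, 0, 0],
    [0, 0, 0],
    [0, 0, 0]
  ],
  "grip": [0, 0, 0]
}}

```text
t: 9.2
ee_pos: [0.5136, -0.2871, 0.0923]
tcp_rot: [-2.513, -1.883, 0.002]
contact_force: [-5.9, 2.4, 2.5]
width: -0.001
```

```bash
python3 st.py;python3 - <<'E'
from h import *
grab('wrist','w6')
E
```

```text
t 9.2 pos [ 0.5136 -0.2871  0.0923] yawy -0.2847 F [-5.89  2.43  2.51] Ftool [ 0.68 -6.34 -2.5 ] M [ 0.28  0.99 -0.03]
rel tool x,y (mm) [-112.3  -17.6] tilt [-2.3e-03  4.0e-04 -1.0e+00]
```

View pics/w6.png

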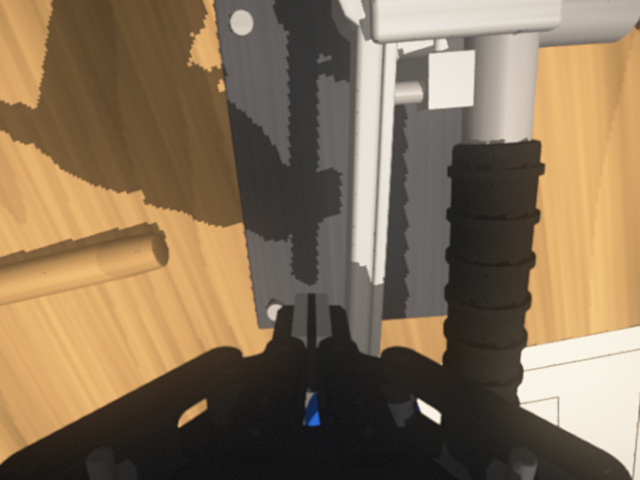

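{"name": "play_rows", "arguments": {
  "dp": [
    [0, 1, 0],
    [0, 1, 0],
    [0, 0, 0]
  ],
  "turn": [
    [0, 0, 0],
    [0, 0, 0],
    [0, 0, 0]
  ],
  "grip": [0, 0, 0]
}}

```text
t: 9.62
ee_pos: [0.5139, -0.2871, 0.0922]
tcp_rot: [-2.51, -1.882, 0.006]
contact_force: [-9.7, 2.9, 4.6]
width: 0.0
```

```bash
python3 st.py
```

```text
t 9.625 pos [ 0.5139 -0.2871  0.0922] yawy -0.2844 F [-9.72  2.87  4.65] Ftool [  0.03 -10.16  -4.59] M [0.43 1.47 0.02]
rel tool x,y (mm) [-112.3  -17.3] tilt [-0.0056  0.0014 -1.    ]
```

{"name": "play_rows", "arguments": {
  "dp": [
    [0, 1, 0],
    [0, 1, 0],
    [0, 0.5, 0],
    [0, 0, 0],
    [0, 0, 0],
    [0, 0, 0],
    [0, 0, 0],
    [0, 0, 0],
    [0, 0, 0],
    [0, 0, 0],
    [0, 0, 0],
    [0, 0, 0],
    [0, 0, 0],
    [0, 0, 0]
  ],
  "turn": [
    [0, 0, 0],
    [0, 0, 0],
    [0, 0, 0],
    [0, 0, 0],
    [0, 0, 0],
    [0, 0, 0],
    [0, 0, 0],
    [0, 0, 0],
    [0, 0, 0],
    [0, 0, 0],
    [0, 0, 0],
    [0, 0, 0],
    [0, 0, 0],
    [0, 0, 0]
  ],
  "grip": [0, 0, 0, 0, 0, 0, 0, 0, 0, 0, 0, 0, 0, 0]
}}

```text
t: 11.38
ee_pos: [0.5142, -0.2873, 0.0922]
tcp_rot: [-2.507, -1.88, 0.009]
contact_force: [-13.4, 2.9, 7.3]
width: -0.004
```

```bash
python3 st.py
```

```text
t 11.375 pos [ 0.5142 -0.2873  0.0922] yawy -0.2841 F [-13.45   2.86   7.35] Ftool [ -1.02 -13.78  -7.21] M [0.5  2.08 0.04]
rel tool x,y (mm) [-112.3  -17. ] tilt [-0.0095  0.0026 -1.    ]
```

{"name": "play_rows", "arguments": {
  "dp": [
    [0, -1.5, 0],
    [0, -1.5, 0],
    [0, -1.5, 0],
    [0, -1.5, 0],
    [0, -1.5, 0],
    [0.3, -2, 0],
    [0.4, -2.2, 0],
    [0.4, -2.2, 0],
    [0.4, -2.2, 0],
    [0.4, -2.2, 0],
    [0.4, -2.2, 0],
    [0.4, -2.2, 0],
    [0.4, -2.2, 0],
    [0.4, -2.2, 0],
    [0, 0, 0]
  ],
  "turn": [
    [0, 0, 0],
    [0, 0, 0],
    [0, 0, 0],
    [0, 0, 0],
    [0, 0, 0],
    [0, 0, 0.01],
    [0, 0, 0.02],
    [0, 0, 0.02],
    [0, 0, 0.02],
    [0, 0, 0.02],
    [0, 0, 0.02],
    [0, 0, 0.02],
    [0, 0, 0.02],
    [0, 0, 0.02],
    [0, 0, 0]
  ],
  "grip": [0, 0, 0, 0, 0, 0, 0, 0, 0, 0, 0, 0, 0, 0, 0]
}}

```text
t: 13.25
ee_pos: [0.4948, -0.2762, 0.0924]
tcp_rot: [2.665, 1.663, 0.0]
contact_force: [-0.8, 2.8, -1.7]
width: -0.005
```

```bash
python3 st.py
```

```text
t 13.25 pos [ 0.4948 -0.2762  0.0924] yawy -0.4552 F [-0.81  2.79 -1.69] Ftool [ 2.15 -1.96  1.69] M [0.42 0.15 0.01]
rel tool x,y (mm) [-112.2  -19.9] tilt [ 4.e-04 -2.e-04 -1.e+00]
```

{"name": "play_rows", "arguments": {
  "dp": [
    [0.4, -2.2, 0],
    [0.4, -2.2, 0],
    [0.4, -2.2, 0],
    [0.4, -2.2, 0],
    [0.3, -1.6, 0],
    [0.2, -1.1, 0],
    [0, 0, 0]
  ],
  "turn": [
    [0, 0, 0.02],
    [0, 0, 0.02],
    [0, 0, 0.02],
    [0, 0, 0.02],
    [0, 0, 0.015],
    [0, 0, 0.01],
    [0, 0, 0]
  ],
  "grip": [0, 0, 0, 0, 0, 0, 0]
}}

```text
t: 14.12
ee_pos: [0.4857, -0.2691, 0.0925]
tcp_rot: [2.748, 1.521, 0.0]
contact_force: [0.4, 1.0, 0.7]
width: 0.001
```

```bash
python3 st.py
python3 - <<'E'
from h import *
grab('wrist','w7')
im=cv2.imread('pics/w7.png')
cv2.imwrite('pics/w7c.png',cv2.resize(im[180:360,250:490],None,fx=3.3,fy=3.3,interpolation=cv2.INTER_CUBIC))
E
python3 st.py
```

```text
t 14.125 pos [ 0.4857 -0.2691  0.0925] yawy -0.5601 F [0.38 0.99 0.67] Ftool [ 1.04 -0.21 -0.67] M [ 0.21  0.07 -0.01]
rel tool x,y (mm) [-112.5  -19.5] tilt [ 4.e-04 -5.e-04 -1.e+00]
t 14.175 pos [ 0.4857 -0.2692  0.0925] yawy -0.56 F [-0.64  1.95  0.68] Ftool [ 1.31 -1.57 -0.69] M [0.19 0.07 0.03]
rel tool x,y (mm) [-112.5  -19.5] tilt [ 4.e-04 -5.e-04 -1.e+00]
```

View pics/w7c.png

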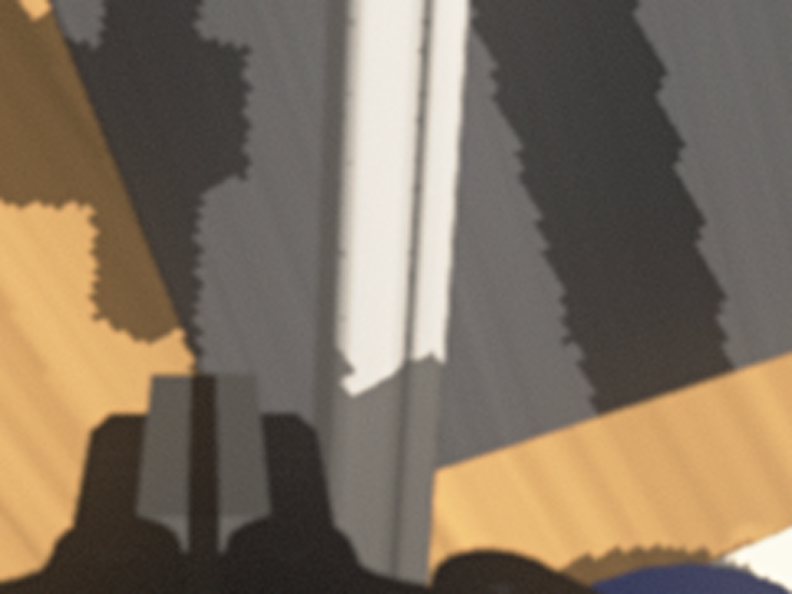

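```bash
cat > lev.py <<'E'
from h import *
import sys
def ang(f,lo=110,hi=265):
    d=load(f);g=cv2.cvtColor(d['pixels'],cv2.COLOR_RGB2GRAY).astype(float);P=[]
    for v in range(lo,hi):
        row=g[v,340:470];b=row>175
        if b.sum()<5: continue
        # longest bright run allowing groove: last bright before >8 dark
        idx=np.nonzero(b)[0]; e=idx[0]
        if e>60: continue
        for i in idx:
            if i-e<=6: e=i
            else: break
        # subpixel
        a,c=row[e],row[min(e+1,129)]
        sub=e+(a-175)/(a-c) if a!=c else e
        P.append(onz(d,340+sub,v,.116)[:2])
    P=np.array(P);c=np.median(P,0)
    for _ in range(3):
        l=cv2.fitLine(P.astype(np.float32),cv2.DIST_HUBER,0,1e-4,1e-5).ravel()
        n=np.array([-l[1],l[0]]);r=(P-l[2:])@n;P=P[abs(r)<max(2*np.std(r),2e-4)]
    u=l[:2]*np.sign(l[1]);n=np.array([u[1],-u[0]])
    return np.arctan2(u[0],u[1]),n@(l[2:]-np.array([.5286,-.2873])),len(P)
for f in sys.argv[1:]: print(f,np.round(ang(f),4))
E
python3 lev.py w2 w3 w4 w5 w6 w7
```

```text
return _methods._mean(a, axis=axis, dtype=dtype,
  ret = ret.dtype.type(ret / rcount)
Traceback (most recent call last):
  File "lev.py", line 24, in <module>
    for f in sys.argv[1:]: print(f,np.round(ang(f),4))
                                            ~~~^^^
  File "lev.py", line 20, in ang
    l=cv2.fitLine(P.astype(np.float32),cv2.DIST_HUBER,0,1e-4,1e-5).ravel()
      ~~~~~~~~~~~^^^^^^^^^^^^^^^^^^^^^^^^^^^^^^^^^^^^^^^^^^^^^^^^^
cv2.error: OpenCV(4.12.0) /io/opencv/modules/imgproc/src/linefit.cpp:618: error: (-215:Assertion failed) npoints2 >= 0 || npoints3 >= 0 in function 'fitLine'
```

```bash
sed -i 's/if e>60/if e>75/' lev.py; python3 lev.py w3 w4 w5 w6 w7; python3 lev.py w2 2>&1|tail -1
```

```text
w3 [ 5.825e-01 -2.190e-02  1.550e+02]
w4 [ 5.821e-01 -2.190e-02  1.550e+02]
w5 [ 4.663e-01 -9.300e-03  1.550e+02]
w6 [2.819e-01 1.100e-02 1.550e+02]
w7 [ 5.637e-01 -1.990e-02  1.550e+02]
w2 [ 5.833e-01 -2.190e-02  1.550e+02]
```

{"name": "play_rows", "arguments": {
  "dp": [
    [0.2, -1, 0],
    [0.2, -1, 0],
    [0, 0, 0],
    [0, 0, 0]
  ],
  "turn": [
    [0, 0, 0.01],
    [0, 0, 0.008],
    [0, 0, 0],
    [0, 0, 0]
  ],
  "grip": [0, 0, 0, 0]
}}

```text
t: 14.68
ee_pos: [0.4841, -0.2677, 0.0924]
tcp_rot: [2.762, 1.496, -0.0]
contact_force: [-0.6, 2.7, 1.1]
width: 0.0
```

```bash
python3 st.py
python3 - <<'E'
from h import *
grab('wrist','w8')
E
python3 st.py; python3 lev.py w8
```

```text
t 14.675 pos [ 0.4841 -0.2677  0.0924] yawy -0.578 F [-0.59  2.7   1.08] Ftool [ 1.94 -1.97 -1.08] M [0.08 0.11 0.03]
rel tool x,y (mm) [-112.5  -19.6] tilt [ 2.e-04 -4.e-04 -1.e+00]
t 14.725 pos [ 0.4841 -0.2677  0.0924] yawy -0.578 F [-0.67  1.58  1.89] Ftool [ 0.96 -1.43 -1.89] M [0.14 0.08 0.03]
rel tool x,y (mm) [-112.5  -19.6] tilt [ 1.e-04 -3.e-04 -1.e+00]
w8 [ 5.814e-01 -2.180e-02  1.550e+02]
```

{"name": "play_rows", "arguments": {
  "dp": [
    [0, -0.3, 0],
    [0, 0, 0],
    [0, 0, 0],
    [0, 0, 0]
  ],
  "turn": [
    [0, 0, 0],
    [0, 0, 0],
    [0, 0, 0],
    [0, 0, 0]
  ],
  "grip": [0, 0, 0, 0]
}}

```text
t: 15.22
ee_pos: [0.484, -0.2676, 0.0923]
tcp_rot: [2.762, 1.496, 0.0]
contact_force: [-0.3, -0.2, -0.9]
width: -0.003
```

```bash
python3 st.py
python3 - <<'E'
from h import *
grab('wrist','w9')
E
python3 st.py; python3 lev.py w9 w4
```

```text
t 15.225 pos [ 0.484  -0.2676  0.0923] yawy -0.578 F [-0.27 -0.16 -0.86] Ftool [-0.28 -0.14  0.86] M [0.01 0.03 0.01]
rel tool x,y (mm) [-112.5  -19.8] tilt [ 3.e-04 -4.e-04 -1.e+00]
t 15.275 pos [ 0.484  -0.2675  0.0923] yawy -0.5779 F [-0.34  0.4   0.54] Ftool [ 0.15 -0.5  -0.54] M [-0.02 -0.01  0.04]
rel tool x,y (mm) [-112.4  -19.8] tilt [ 3.e-04 -4.e-04 -1.e+00]
w9 [ 5.818e-01 -2.180e-02  1.550e+02]
w4 [ 5.821e-01 -2.190e-02  1.550e+02]
```

{"name": "play_rows", "arguments": {
  "dp": [
    [-0.2, 1.1, 0],
    [-0.4, 2.2, 0],
    [-0.4, 2.2, 0],
    [-0.4, 2.2, 0],
    [-0.4, 2.2, 0],
    [-0.4, 2.2, 0],
    [-0.4, 2.2, 0],
    [-0.4, 2.2, 0],
    [-0.4, 2.2, 0],
    [-0.4, 2.2, 0],
    [-0.4, 2.2, 0],
    [-0.4, 2.2, 0],
    [-0.4, 2.2, 0],
    [-0.4, 2.2, 0],
    [-0.3, 2, 0],
    [-0.1, 1, 0],
    [0, 0, 0]
  ],
  "turn": [
    [0, 0, -0.01],
    [0, 0, -0.02],
    [0, 0, -0.02],
    [0, 0, -0.02],
    [0, 0, -0.02],
    [0, 0, -0.02],
    [0, 0, -0.02],
    [0, 0, -0.02],
    [0, 0, -0.02],
    [0, 0, -0.02],
    [0, 0, -0.02],
    [0, 0, -0.02],
    [0, 0, -0.02],
    [0, 0, -0.02],
    [0, 0, -0.015],
    [0, 0, -0.008],
    [0, 0, 0]
  ],
  "grip": [0, 0, 0, 0, 0, 0, 0, 0, 0, 0, 0, 0, 0, 0, 0, 0, 0]
}}

```text
t: 17.4
ee_pos: [0.5108, -0.2866, 0.0923]
tcp_rot: [2.514, 1.884, -0.001]
contact_force: [-4.0, 0.4, 1.6]
width: -0.0
```

```bash
python3 st.py
```

```text
t 17.4 pos [ 0.5108 -0.2866  0.0923] yawy -0.2848 F [-4.05  0.38  1.56] Ftool [-0.77 -3.99 -1.56] M [ 0.06  0.65 -0.02]
rel tool x,y (mm) [-112.7  -20.4] tilt [-3.e-04 -3.e-04 -1.e+00]
```

Stop is at about −17.6; 2.8 mm more, then about 4.8 mm of push.

{"name": "play_rows", "arguments": {
  "dp": [
    [0, 1, 0],
    [0, 1, 0],
    [0, 1, 0],
    [0, 1, 0],
    [0, 1, 0],
    [0, 1, 0],
    [0, 0.8, 0],
    [0, 0, 0],
    [0, 0, 0],
    [0, 0, 0]
  ],
  "turn": [
    [0, 0, 0],
    [0, 0, 0],
    [0, 0, 0],
    [0, 0, 0],
    [0, 0, 0],
    [0, 0, 0],
    [0, 0, 0],
    [0, 0, 0],
    [0, 0, 0],
    [0, 0, 0]
  ],
  "grip": [0, 0, 0, 0, 0, 0, 0, 0, 0, 0]
}}

```text
t: 18.65
ee_pos: [0.5138, -0.2877, 0.0922]
tcp_rot: [-2.509, -1.881, 0.007]
contact_force: [-11.5, 0.8, 5.9]
width: 0.003
```

```bash
python3 st.py
python3 - <<'E'
from h import *
grab('wrist','w10');grab('scene','s10')
E
python3 st.py; python3 lev.py w10
```

```text
t 18.65 pos [ 0.5138 -0.2877  0.0922] yawy -0.2842 F [-11.52   0.82   5.94] Ftool [ -2.44 -11.33  -5.85] M [0.09 1.74 0.02]
rel tool x,y (mm) [-112.8  -17.2] tilt [-0.0071  0.0016 -1.    ]
t 18.75 pos [ 0.5139 -0.2877  0.0923] yawy -0.2843 F [-12.68   1.22   6.92] Ftool [ -2.39 -12.56  -6.83] M [0.1  1.81 0.01]
rel tool x,y (mm) [-112.8  -17.2] tilt [-0.007   0.0016 -1.    ]
w10 [2.773e-01 1.150e-02 1.550e+02]
```

View pics/w10.png

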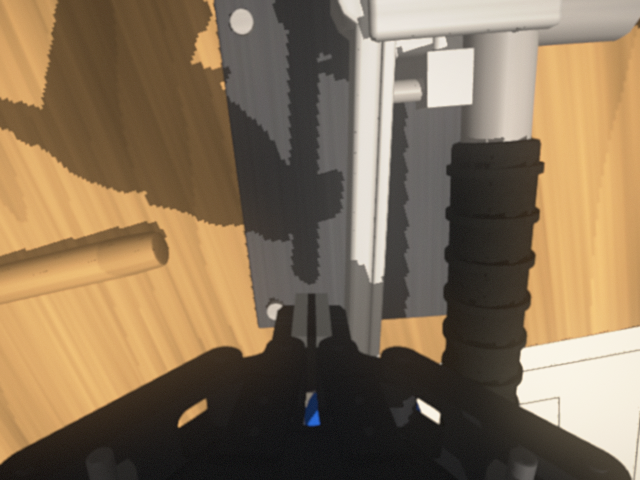

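View pics/s10.png

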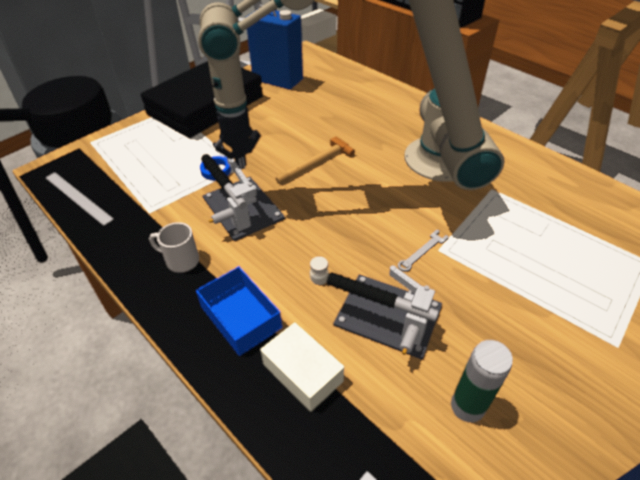

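{"name": "play_rows", "arguments": {
  "dp": [
    [0, 1, 0],
    [0, 0, 0],
    [0, 0, 0],
    [0, 0, 0],
    [0, 0, 0],
    [0, 0, 0],
    [0, 0, 0],
    [0, 0, 0],
    [0, 0, 0],
    [0, 0, 0]
  ],
  "turn": [
    [0, 0, 0],
    [0, 0, 0],
    [0, 0, 0],
    [0, 0, 0],
    [0, 0, 0],
    [0, 0, 0],
    [0, 0, 0],
    [0, 0, 0],
    [0, 0, 0],
    [0, 0, 0]
  ],
  "grip": [0, 0, 0, 0, 0, 0, 0, 0, 0, 0]
}}

```text
t: 20.0
ee_pos: [0.514, -0.2877, 0.0922]
tcp_rot: [-2.508, -1.88, 0.009]
contact_force: [-12.9, 1.4, 7.4]
width: 0.001
```

```bash
python3 st.py
python3 - <<'E'
from h import *
grab('wrist','w11')
E
python3 lev.py w11; python3 st.py; python3 -c "
from h import *
print(r.close_job())"
```

```text
t 20.0 pos [ 0.514  -0.2877  0.0922] yawy -0.2841 F [-12.93   1.42   7.42] Ftool [ -2.27 -12.88  -7.31] M [ 0.09  1.98 -0.01]
rel tool x,y (mm) [-112.8  -17.1] tilt [-0.0087  0.002  -1.    ]
w11 [2.753e-01 1.170e-02 1.550e+02]
t 20.05 pos [ 0.514  -0.2877  0.0922] yawy -0.2841 F [-13.08   0.83   7.02] Ftool [ -2.88 -12.85  -6.91] M [ 0.1  2.  -0. ]
rel tool x,y (mm) [-112.8  -17.1] tilt [-0.0087  0.002  -1.    ]
the job is handed in; nothing more can be done
None
```

I pressed the long lever (the right-hand stand, next to the tape roll) to its stop with the shut finger backs. I held it there for over a second at about 14 N, eased it back out with the fingers on it, and pressed it in again. I handed the job in at 20 s with the robot still holding the lever against the stop at about 13 N.

- **Lever travel:** the wrist camera showed the blade turning 0.300 rad from rest to stop. On easing out it came back to within 0.001 rad of rest, with only 0 to 0.5 N left on the fingers, about the level of the sensor noise.
- **Stop reading:** in the final hold the blade reads about 0.307 rad from rest, slightly past the 0.30 rad stop. The tool had tilted about 0.009 rad under load and the camera is on the wrist, so I put the excess down to that or to slight flex.
- **Vertical force:** there was also about 7 N vertical force on the tool during the holds. It grew as I pushed harder.
- **Surroundings:** the last wrist and scene pictures show the bar untouched, and the short lever and loose items look unmoved. That was by eye only, and the gripper hides part of the tape roll.

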